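# Free a headlamp's strap bracket from its spring bar

## Robot

A 6-joint arm with a two-finger parallel gripper is mounted at the origin on the work surface. World frame = base frame: x ahead of the robot, y to its left, z up, the work surface at z = 0. Lengths are in m, angles in rad, forces in N, time in s.
With the tool pointing down it reaches from about 0.3 to 0.875 m from the base axis. Payload 6.4 kg.
Tool frame: the origin (TCP) lies on the front face of the gripper's body, between the roots of the fingers; the fingertips stand 73 mm ahead of it and the grasp point (between the pads) lies ctrl.pinch_z ahead of it (ctrl.pinch_z is the distance from the TCP to the grasp point, in m); z points along the fingers, x is the direction in which the jaws open and shut, and the axes are right-handed (so a half turn about z gives the same grasp; the last joint's range is limited). The gripper opens to 85 mm and grips with 20 to 120 N. Pads are 22 mm wide; open, the fingers measure 114 mm over their backs; the gripper's body (76 mm by 85 mm) begins 54 mm behind the grasp point. The pads swing forward as they close: fully open they stand 13 mm farther back than shut.
Start: joints at [-1.373, 0.181, 1.607, -0, 1.354, -0.206], TCP at [0.226, -0.529, 0.304] pointing down, gripper open.
Joint ranges: [-2.99, 2.99], [-0.89, 2.07], [0.3, 2.58], [-1.14, 4.28], [0, 2.63], [-3.12, 3.12]. Speed limits (rad/s): [2.57, 2.57, 3.01, 3.14, 3.14, 3.14].

## Interface

Orientations are given as a unit quaternion [w, x, y, z].
In Python, from bench import ctrl gives the robot as it stands.
- The arm moves only by the tool move_arm, never from a script. Its argument "rows" is text: rows parted by semicolons, each of 7 numbers parted by spaces: the shift along the tool's x, y, z in cm, then the turn, a rotation vector about the tool's x, y, z in degrees, then the opening, from 0 (shut) to 1 (fully open). In form: x y z rx ry rz grip; .... A call has 1 to 20 rows; each row shifts and turns the commanded pose from where the row before left it, along the tool's axes as they then stand; what a row does not reach is not made up. A row lasts 1/10 s, in which the tool goes at most 50 mm and 8.59 degrees, less where a joint would pass 70% of its speed; a pose out of reach is approached as far as the arm can. A call with a gripper value outside its range is refused whole. The fingers move at their own pace and stop on an object; the grip force is fixed at half the most. Time passes only in rows, so rows that do not move let the fingers close. It gives the time, the measured TCP pose, the force and the opening at its end, in the units of the state.
- ctrl.get_obs(): the state, without advancing time (a new reading comes with each control period).
- ctrl.camera(name): name is "scene" or "top" or "wrist"; returns a dict with "color" (400x640x3 uint8, blue, green, red), "fx", "fy", "cx", "cy" (pixels), "rvec" (rotation vector, rad) and "tvec" (3), from world to camera coordinates, as OpenCV has them. Camera axes: x right, y down, z forward; pixel columns grow to the right and rows downward; lengths in m; the calibration is good to about 2 mm. A picture is of the moment at which its call begins. There is no depth.
- ctrl.hand_in(): hands the job in, once; it reports no verdict.
Trained networks look in the newest picture that a camera, given by its name, has taken for a name from the list of things; names that differ only in an ending like _2 or _b are one class to them, and where a whole thing is asked for, a point or a joint stands for the part that bears it (a point fixed in the world has none). Each returns a list of dicts, best first, with "confidence" (0 to 1); they miss things now and then, are a little off and sometimes report something else, mostly with a low value. They report only what shows in the picture. A call takes as long as a camera call. They do not tell look-alikes from the thing itself.
- ctrl.look_for(camera, query): "bbox" ([left, top, right, bottom] in pixels, round what is visible of it).
- ctrl.trace(camera, query): "region" (400x640 bool, what is visible of it) and "bbox" ([left, top, right, bottom] in pixels, round what is visible of it).
The state is a dict: "time_s": time; "q": joint angles; "dq": joint speeds; "joint_efforts": joint torques, N m; "eef_pos": TCP position; "eef_rot": TCP orientation; "wrist_force": force on the tool from outside, world axes, zero at the start; "torque": the same for the moment, N m; "opening": opening from 0.0 (shut) to 1.0 (fully open).
Only numpy, scipy, OpenCV 4.12 (cv2) and the standard library are available. Lean on these libraries where they do the work, as an engineer would, in place of code of your own. Each camera call takes 0.05 s, during which the arm holds its last target.

## Task

The headlamp clamped in the holder needs a new strap bracket: take the forked spring-bar tool, set its fork between the two collars of the spring bar, push the bar sideways into its knuckle until its tip leaves the lug, and with the fork draw the old bracket out until both ends are well clear (a finger's width) of the lamp's lugs, lying flat on the cork pad. Work the bracket with the tool only, never with the fingers, then stand the tool upright in its hole in the stand again. Leave everything else on the bench where it is.

Things in the scene. Friction and masses are not known exactly. Their poses are not given: they have to be found in the camera images.
- holder: Work holder, fixed: base 205 x 150 mm, cork top 10 mm above the bench, two jaws gripping a charcoal headlamp. Origin on the bench (z=0) below the bar's original axis, midway between the lugs. x points from the lamp out over the free cork, y along the bar to its sprung end, z up. Base spans x -80 to 125, y -75 to 75 mm; lamp and jaws lie at x below -18 mm, up to z 64 mm (knob to y 86 mm).
- lug_sprung (a point): Centre of the hole's mouth on the inner face of the lamp's lug that holds the sprung tip: 29 mm along the holder's +y, 20 mm above the bench. Hole 7 mm square, right through. The lug is 9 mm thick (on towards +y) and spans holder x -18 to +8 mm, z 12 to 30 mm.
- lug_plain (a point): The same point of the other lug, 29 mm along the holder's -y; same shape, but its 7 mm hole is 4.5 mm deep and the bracket's plain pin sits 4 mm deep in it.
- bracket: Light-grey strap bracket, about 35 g, loose, flat on the cork, linked to the lamp only by the spring bar. Origin on its underside below the bar axis (10 mm up); axes as the holder's at the start. Knuckle 17 mm across, y -21 to 5 mm; T-shaped plate 5 mm thick with strap loops to x 56 mm, y -44 to 28 mm. A fixed plain pin, 5 mm thick, sticks out of the knuckle to y -33 mm.
- plunger (a joint): How far (m) the sprung half of the bar is pushed into the knuckle (along the bracket's -y): 0 at rest, 0.008 at most. Spring 2 N at 0, 6 N at 0.008. The tip sits 4 mm deep in its lug; the bracket itself has 0.5 mm play towards the plain end and 1.5 mm the other way (outer collar to lug), so the tip leaves the lug at 0.0035 to 0.004 and is safely out at 0.005.
- bar_neck (a point): Middle of the neck between the two brass collars on the sprung half of the steel bar; moves with it. Neck 5 mm thick, 8 mm long along the bar; collars 14 mm across, 2.5 mm thick. Axis 10 mm above the cork. At rest 21 mm from the holder's x axis towards +y. The fork goes over the neck from above and pushes the collar nearer the knuckle.
- bar_tip (a point): Very end of the sprung bar's 5 mm thick tip, 12 mm beyond the middle of the neck; at rest at y = 33 mm in the holder's frame.
- plain_tip (a point): End of the bracket's fixed plain pin; at rest at y = -33 mm in the holder's frame.
- fork_tool: Forked spring-bar tool, 130 mm long, about 90 g, fork down in the stand. Origin: fork's lower end, on the axis; z up the tool. Fork in its xz plane: two tines, 16 mm wide over all (20 at the flared tips), 3 thick (y), slot 8 wide, 17 deep, mouth 12 mm. Shaft 8 mm; guard disc 32 mm across at z 48 to 53; blue handle z 53 to 130, 20 mm wide (x), 12 thick (y): grip across y. Same turned half round.
- tool_grip (a point): Point on the tool's axis in the handle, 85 mm above the fork's lower end.
- tool_stand: Dark wooden tool stand, fixed, 60 (x) x 150 (y) mm, 60 mm high; origin on the bench under its middle. The tool's hole is 45 mm from the middle towards +y. Two small handles stand in it at y -30 and -58 mm, up to 110 mm above the bench.
- stand_hole (a point): Centre of the mouth of the tool's hole, 60 mm above the bench. Hole 27 mm along the stand's y, 14 mm along its x, right through. The tool's guard rests on top, its fork hangs in the hole with its width along the stand's y, lower end 12 mm above the bench.
- bowl: Blue ceramic bowl, 116 mm across, 48 mm high; origin under its centre. Leave it.
- cam: Orange aluminium climbing cam lying on the bench, about 170 mm long and 44 mm high; origin under its axle. Leave it.
- carabiner: Carabiner lying flat, about 100 x 60 mm, 10 mm high; origin in the middle. Leave it.
- nut_tool: Flat steel nut tool, about 200 x 18 mm, 4 mm thick; origin in the middle. Leave it.
- battery_pack: Charcoal battery pack 62 x 42 x 22 mm with a yellow band; origin under its centre. Leave it.
There are look-alikes about, which are no part of the job. Of the things that look like the bracket, the largest one is meant. Leave any green look-alike of the fork_tool alone.

How it is judged:
On the way, in this order (a step that is already met when the one before it is completed fails the run):
1. the fork pushes the spring bar into its knuckle (value of joint plunger above 0.003 m and contact force between fork_tool and plunger above 1 N), for 0.1 s.
2. both ends of the bar are drawn clear of the lugs (x of each of bar_tip, plain_tip in the frame of holder above 0.014 m), for 0.1 s.
At the end, for the whole second after the job is handed in: Both ends of the spring bar lie at least 14 mm out from their old line (the lugs end at 8 mm), the bracket rests flat on the cork pad (tilt under 0.12 rad), and the tool stands at rest in its hole, upright within 0.15 rad, its guard on the stand (all of step 2 and angle between bracket's own z axis and vertical below 0.12 rad and z of bracket in the frame of holder between 0.006 and 0.015 m and linear speed of each of bracket, fork_tool below 0.02 m/s and angle between fork_tool's own z axis and vertical below 0.15 rad and horizontal distance between fork_tool and stand_hole below 0.012 m and height (world z) of fork_tool between 0.007 and 0.018 m); the robot touches nothing.
It fails at once if the fingers worked the bracket or its spring bar (contact force between the fingers and bracket above 0.5 N).
It fails at once if a bystander was moved more than 25 mm (distance of any of bowl, cam, carabiner, nut_tool, battery_pack from where it was at the start of the episode above 0.025 m).
It also fails if it takes over 58 s, if anything falls off the work surface, if the arm or the gripper's body presses on something with over 40 N, if the wrist force passes 120 N, or if a joint passes its speed limit or range.

## Working session

There is one attempt and no reset: what is moved stays moved. The work goes in short steps, Python scripts to look and compute and a tool call to move; the robot and the scene stay as the last step left them, time stands still between calls to the robot, and variables do not carry over. Pictures are saved under pics/ and viewed, and the job is handed in when it is done.

Besides the shell and the picture viewer there is one more tool, called after "Emit:" by a JSON object that holds its "method" and its "body". move_arm: Moves the arm, as the interface text tells. Its arguments: {"type":"object","properties":{"rows":{"type":"string"}},"required":["rows"]}

```bash
ls; mkdir -p pics; cat > h.py <<'E'
import numpy as np, cv2
from bench import ctrl
def snap(name,fn=None):
    c=ctrl.camera(name)
    if fn: cv2.imwrite('pics/'+fn,c['color'])
    return c
def K(c): return np.array([[c['fx'],0,c['cx']],[0,c['fy'],c['cy']],[0,0,1.]])
def RT(c): return cv2.Rodrigues(np.array(c['rvec'],float))[0],np.array(c['tvec'],float).reshape(3)
def ray(c,u,v):
    R,t=RT(c); d=R.T@np.array([(u-c['cx'])/c['fx'],(v-c['cy'])/c['fy'],1.]); o=-R.T@t
    return o,d
def atz(c,u,v,z):
    o,d=ray(c,u,v); s=(z-o[2])/d[2]; return o+s*d
def proj(c,p):
    R,t=RT(c); q=R@np.array(p,float)+t; return np.array([c['fx']*q[0]/q[2]+c['cx'],c['fy']*q[1]/q[2]+c['cy']])
E
python3 - <<'E'
from h import *
print(ctrl.get_obs(), ctrl.pinch_z)
for n in ['scene','top','wrist']:
    c=snap(n,n+'0.png'); R,t=RT(c); print(n,c['fx'],c['fy'],c['cx'],c['cy'],-R.T@t,(R.T)[:,2])
    for q in ['fork_tool','bracket','tool_stand','holder','bowl','cam','carabiner','nut_tool','battery_pack']:
        print(q,[(np.round(d['bbox']).astype(int).tolist(),round(d['confidence'],2)) for d in ctrl.look_for(n,q)])
E
```

```text
pics
{'time_s': 0.0, 'q': array([-1.37326774e+00,  1.81508476e-01,  1.60800452e+00,  5.31257002e-05,
        1.35378585e+00, -2.06336087e-01]), 'dq': array([ 1.51945052e-05, -1.10962902e-03, -1.08892289e-03, -1.36568139e-03,
       -2.63063160e-04,  6.09304056e-04]), 'joint_efforts': array([ 1.45247359e-03, -4.44860029e+01, -3.51342881e+01, -2.33672263e-04,
        9.02995351e-03, -5.11188915e-06]), 'eef_pos': array([ 0.22588547, -0.52831623,  0.30300404]), 'eef_rot': array([-6.24138862e-04,  8.34554808e-01, -5.50924264e-01, -5.82148737e-04]), 'wrist_force': array([-0.35430214,  0.60684442,  0.47761377]), 'torque': array([-0.03931939, -0.00053953,  0.01983691]), 'opening': 0.9993410014158106} 0.0539
scene 407.21290023690716 407.21290023690716 316.786414375156 189.12499900613088 [ 1.18931728 -0.32609638  0.82448768] [-0.63195947  0.28719837 -0.71982242]
fork_tool [([177, 198, 220, 212], 0.79), ([215, 207, 230, 236], 0.78), ([170, 219, 239, 264], 0.6)]
bracket [([334, 173, 360, 197], 0.88), ([285, 192, 305, 212], 0.71), ([148, 279, 173, 356], 0.65), ([328, 134, 348, 148], 0.55)]
tool_s
[... 521 characters left out ...]
tool []
bracket [([270, 202, 291, 224], 0.6), ([319, 211, 339, 229], 0.51), ([248, 268, 265, 288], 0.48)]
tool_stand [([388, 188, 444, 217], 0.91)]
holder [([244, 183, 307, 253], 0.69)]
bowl [([205, 112, 243, 151], 0.92), ([247, 179, 308, 248], 0.48)]
cam [([290, 118, 338, 140], 0.95)]
carabiner [([351, 121, 387, 142], 0.77)]
nut_tool [([458, 133, 462, 190], 0.89)]
battery_pack [([172, 235, 193, 256], 0.61), ([205, 112, 241, 150], 0.16)]
wrist 335.9958772271077 335.9958772271077 321.61517043427864 200.7640768067105 [ 0.29283534 -0.50027904  0.37351649] [-0.26605975 -0.11399639 -0.95719227]
fork_tool []
bracket []
tool_stand []
holder []
bowl []
cam []
carabiner []
nut_tool []
battery_pack []
```

```bash
python3 - <<'E'
import cv2,numpy as np
a=cv2.imread('pics/scene0.png');b=cv2.imread('pics/top0.png')
cv2.imwrite('pics/s_crop.png',cv2.resize(a[110:370,130:530],None,fx=2,fy=2,interpolation=cv2.INTER_CUBIC))
cv2.imwrite('pics/t_crop.png',cv2.resize(b[90:300,160:480],None,fx=2.5,fy=2.5,interpolation=cv2.INTER_CUBIC))
E
```

```text
(no output)
```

View pics/s_crop.png

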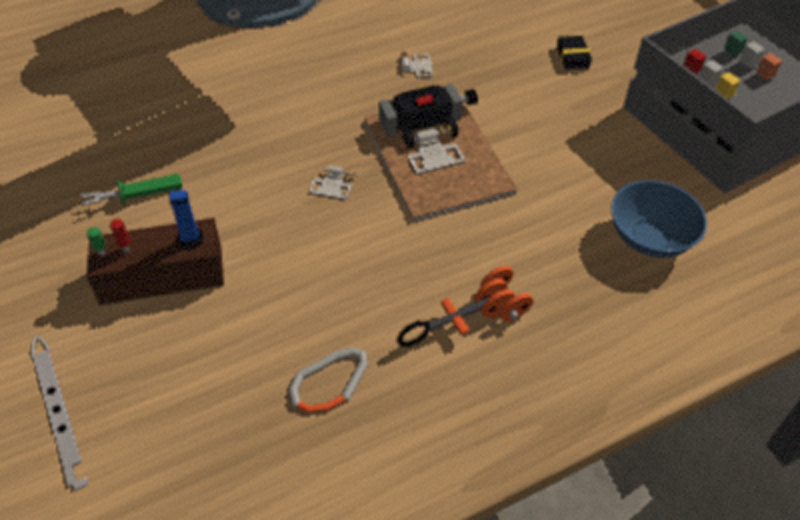

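View pics/t_crop.png

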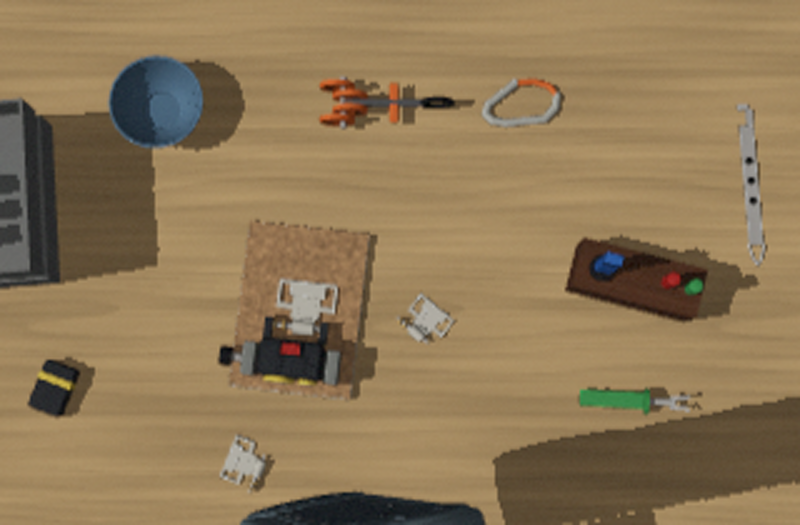

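The crops show the real bracket, on the holder and the largest, at scene (347,185) and top (281,213). Two loose look-alikes lie at scene (295,202) and (338,141). The blue tool stands in the stand at scene (222,215) and top (403,196). The green look-alike lies at scene (200,205), and I'll leave it alone.

Next I'll measure the stand and holder roughly.

```bash
python3 - <<'E'
from h import *
c=ctrl.camera('top')
s=lambda x,y:(160+x/2.5,90+y/2.5)
for nm,pts,z in [('stand',[(583,240),(706,268),(693,320),(567,292)],.06),('cork',[(249,220),(376,234),(352,398),(230,386)],.01)]:
    P=np.array([atz(c,*s(*p),z) for p in pts]); print(nm,P.round(4).tolist(),P.mean(0).round(4)); 
    for i in range(4):
        d=P[(i+1)%4]-P[i]; print(np.linalg.norm(d).round(4),np.degrees(np.arctan2(d[1],d[0])).round(1))
c=ctrl.camera('scene')
for d in ctrl.trace('scene','fork_tool'): print(d['bbox'],d['confidence'])
a=c['color'][160:280,150:270]; cv2.imwrite('pics/s1.png',cv2.resize(a,None,fx=5,fy=5,interpolation=cv2.INTER_CUBIC))
print(ctrl.get_obs()['time_s'])
E
```

```text
stand [[0.5734, -0.2554, 0.06], [0.54, -0.3993, 0.06], [0.4785, -0.3823, 0.06], [0.5116, -0.2355, 0.06]] [ 0.5259 -0.3181  0.06  ]
0.1477 -103.1
0.0637 164.5
0.1505 77.3
0.0649 -17.9
cork [[0.6063, 0.1458, 0.01], [0.5887, -0.0104, 0.01], [0.3884, 0.0186, 0.01], [0.4027, 0.1664, 0.01]] [0.4965 0.0801 0.01  ]
0.1571 -96.4
0.2024 171.8
0.1485 84.4
0.2046 -5.8
[178.0, 199.3, 218.3, 211.3] 0.76
[211.9, 209.4, 234.7, 235.0] 0.58
1.65
```

View pics/s1.png

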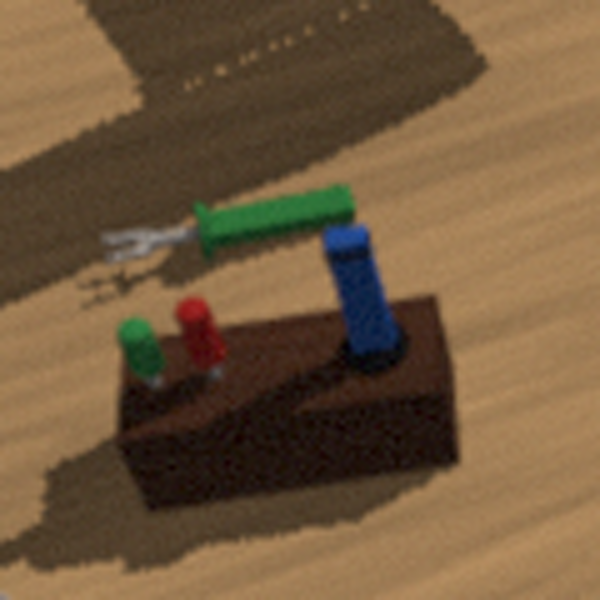

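```bash
cat >> h.py <<'E'
from scipy.spatial.transform import Rotation as Ro
def pose():
    o=ctrl.get_obs(); w,x,y,z=o['eef_rot']; return np.array(o['eef_pos']),Ro.from_quat([x,y,z,w]).as_matrix(),o
def plan(p,ang,n,R=None,P=None,dec=2):
    """rows to reach p (TCP) with jaw angle ang deg (tool down) in n rows, linear+slerp; sequential tool-axes shifts"""
    P0,R0,o=pose()
    if R is not None: R0=R
    if P is not None: P0=P
    a=np.radians(ang); x=np.array([np.cos(a),np.sin(a),0]); z=np.array([0,0,-1.]); R1=np.c_[x,np.cross(z,x),z]
    dv=(Ro.from_matrix(R0.T@R1)).as_rotvec()
    Rc,Pc=R0.copy(),P0.copy(); rows=[]
    for i in range(n):
        tgt=P0+(np.array(p)-P0)*(i+1)/n
        t=np.round(Rc.T@(tgt-Pc)*100,dec); r=np.round(np.degrees(dv)/n,1)
        rows.append(' '.join('%g'%v for v in list(t)+list(r)))
        Pc=Pc+Rc@t/100; Rc=Rc@Ro.from_rotvec(np.radians(r)).as_matrix()
    print('max step cm',np.linalg.norm(np.array(p)-P0)*100/n,'deg',np.degrees(np.linalg.norm(dv))/n)
    print(';\n'.join(rows)); return Rc,Pc
E
python3 - <<'E'
from h import *
plan([.536,-.274,.29],-13,9)
E
```

```text
max step cm 4.46137299466705 deg 5.984659465497741
-1.25 -4.28 0.15 -0 0 -6;
-0.79 -4.39 0.16 -0 0 -6;
-0.34 -4.44 0.15 -0 0 -6;
0.14 -4.46 0.16 -0 0 -6;
0.6 -4.42 0.15 -0 0 -6;
1.06 -4.33 0.16 -0 0 -6;
1.5 -4.2 0.15 -0 0 -6;
1.94 -4.01 0.16 -0 0 -6;
2.34 -3.8 0.15 -0 0 -6
```

Emit:
{"method": "move_arm", "body": {"rows": "-1.25 -4.3 0.15 0 0 -6 1; -0.8 -4.4 0.15 0 0 -6 1; -0.35 -4.45 0.15 0 0 -6 1; 0.15 -4.45 0.15 0 0 -6 1; 0.6 -4.4 0.15 0 0 -6 1; 1.05 -4.3 0.15 0 0 -6 1; 1.5 -4.2 0.15 0 0 -6 1; 1.95 -4.0 0.15 0 0 -6 1; 2.35 -3.8 0.15 0 0 -6 1; 0 0 0 0 0 0 1"}}

```text
time_s: 2.65
eef_pos: [0.5392, -0.2703, 0.2901]
eef_rot: [-0.001, 0.994, -0.108, 0.001]
wrist_force: [-0.8, -0.1, -0.2]
opening: 1.001
```

```bash
python3 - <<'E'
from h import *
c=snap('wrist','w1.png'); p,R,o=pose(); print(p,np.degrees(np.arctan2(R[1,0],R[0,0])),o['time_s'])
cv2.imwrite('pics/w1b.png',cv2.resize(c['color'],(800,500)))
E
```

```text
[ 0.53756314 -0.27205793  0.29008066] -12.60414734185249 2.7
```

View pics/w1b.png

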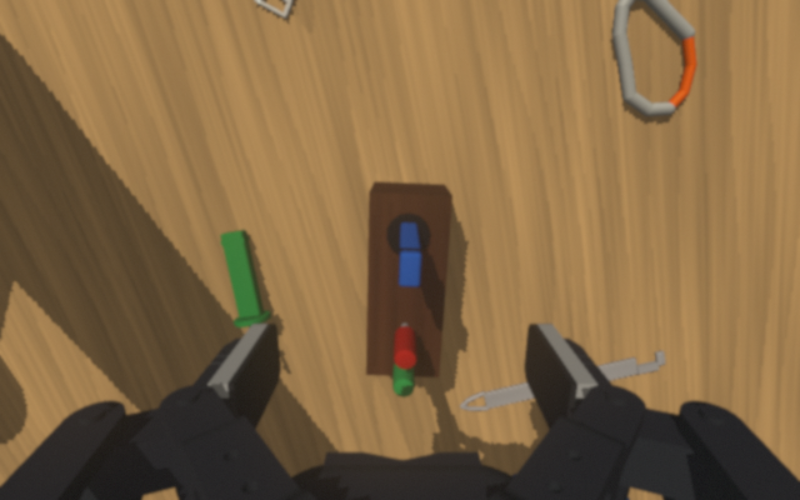

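```bash
python3 - <<'E'
from h import *
c=snap('wrist'); 
print(atz(c,409*.8,236*.8,.065),atz(c,410*.8,269*.8,.142))
P=[atz(c,u*.8,v*.8,.06) for u,v in [(373,183),(447,187),(438,377),(366,373)]]; print(np.round(P,4))
a=c['color'][130:330,270:390]; cv2.imwrite('pics/w2.png',cv2.resize(a,None,fx=3,fy=3,interpolation=cv2.INTER_CUBIC))
E
```

```text
[ 0.54070663 -0.27761578  0.065     ] [ 0.54036651 -0.27588174  0.142     ]
[[ 0.5239 -0.2353  0.06  ]
 [ 0.5747 -0.2496  0.06  ]
 [ 0.5382 -0.4009  0.06  ]
 [ 0.4815 -0.3843  0.06  ]]
```

View pics/w2.png

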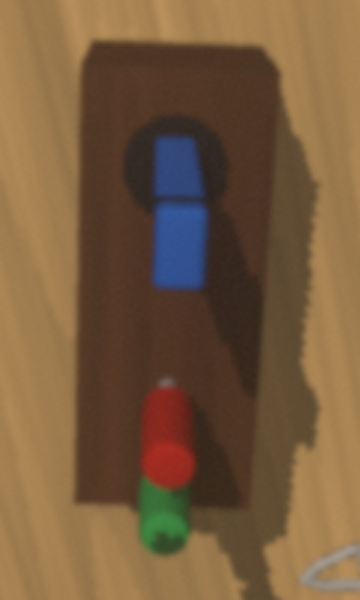

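```bash
python3 - <<'E'
from h import *
c=snap('wrist'); f=lambda u,v:(270+u/3,130+v/3)
P=np.array([atz(c,*f(u,v),.06) for u,v in [(82,66),(277,73),(247,508),(75,502)]]); print(np.round(P,4),P.mean(0))
for i in range(4):
    d=P[(i+1)%4]-P[i]; print(np.linalg.norm(d).round(4),np.degrees(np.arctan2(d[1],d[0])).round(1))
print('guard',atz(c,*f(177,166),.065),'top',atz(c,*f(180,247),.142))
a=np.radians(77.0);print(P.mean(0)[:2]+.045*np.array([np.cos(a),np.sin(a)]))
p,R,o=pose();print(p,np.degrees(np.arctan2(R[1,0],R[0,0])))
E
```

```text
[[ 0.5207 -0.2412  0.06  ]
 [ 0.5769 -0.2561  0.06  ]
 [ 0.5391 -0.4001  0.06  ]
 [ 0.4825 -0.3849  0.06  ]] [ 0.5297822  -0.32058074  0.06      ]
0.0581 -14.8
0.1489 -104.7
0.0586 164.9
0.1486 75.1
guard [ 0.5418198  -0.27617662  0.065     ] top [ 0.54101566 -0.2754925   0.142     ]
[ 0.539905   -0.27673409]
[ 0.53586642 -0.27416873  0.29018972] -12.856837854313694
```

```bash
python3 - <<'E'
from h import *
plan([.541,-.276,.154],-15,5)
E
```

```text
max step cm 2.7259747372567906 deg 0.42870237396490596
0.11 0.01 2.72 0 0 0.4;
0.11 0.01 2.73 0 0 0.4;
0.11 0.01 2.72 0 0 0.4;
0.11 0.01 2.72 0 0 0.4;
0.11 0.01 2.73 0 0 0.4
```

Emit:
{"method": "move_arm", "body": {"rows": "0.27 0.01 1.5 0 0 1 1; 0.27 0.01 3 0 0 1 1; 0 0 3 0 0 0 1; 0 0 3 0 0 0 1; 0 0 2.1 0 0 0 1; 0 0 1 0 0 0 1; 0 0 0 0 0 0 1; 0 0 0 0 0 0 1"}}

```text
time_s: 3.6
eef_pos: [0.5412, -0.2766, 0.155]
eef_rot: [0.0, 0.992, -0.13, 0.0]
wrist_force: [0.8, -0.4, 0.2]
opening: 1.002
```

```bash
python3 - <<'E'
from h import *
c=snap('wrist'); p,R,o=pose(); print(p,np.degrees(np.arctan2(R[1,0],R[0,0])),o['time_s'],R.round(4).tolist())
cv2.imwrite('pics/w3.png',cv2.resize(c['color'],(800,500)))
E
```

```text
[ 0.54164431 -0.27663166  0.15571252] -14.917398250247908 3.65 [[0.9663, -0.2574, 0.0018], [-0.2574, -0.9663, -0.0015], [0.0021, 0.0009, -1.0]]
```

View pics/w3.png

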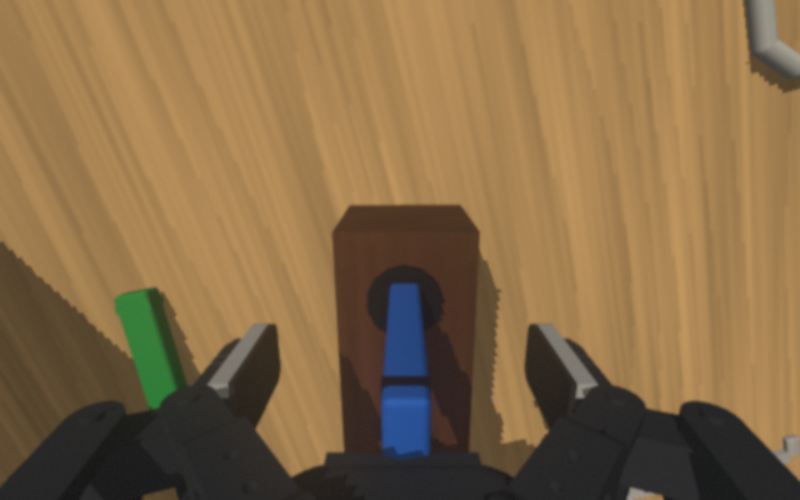

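The wrist view shows the blue handle at (405,400), centred between the fingers at (250,350) and (550,350), and the stand is square to the jaws. I'll close now.

Emit:
{"method": "move_arm", "body": {"rows": "0 0 0 0 0 0 0; 0 0 0 0 0 0 0; 0 0 0 0 0 0 0; 0 0 0 0 0 0 0; 0 0 0 0 0 0 0; 0 0 0 0 0 0 0; 0 0 0 0 0 0 0; 0 0 0 0 0 0 0"}}

```text
time_s: 4.45
eef_pos: [0.5412, -0.2757, 0.1545]
eef_rot: [-0.0, 0.992, -0.129, 0.0]
wrist_force: [0.6, 0.3, 1.4]
opening: 0.133
```

```bash
python3 - <<'E'
from h import *
c=snap('wrist'); p,R,o=pose(); print(p,np.degrees(np.arctan2(R[1,0],R[0,0])),o['time_s'],o['opening'],o['wrist_force'],o['torque'])
f=lambda u,v:(u*.8,v*.8)
cv2.imwrite('pics/w4.png',cv2.resize(c['color'],(800,500)))
E
```

```text
[ 0.54129055 -0.2756902   0.15451504] -14.862952902499362 4.5 0.12768104646164166 [-0.66043493  0.98195859  1.20685147] [ 0.12718846 -0.02756444 -0.0194772 ]
```

View pics/w4.png

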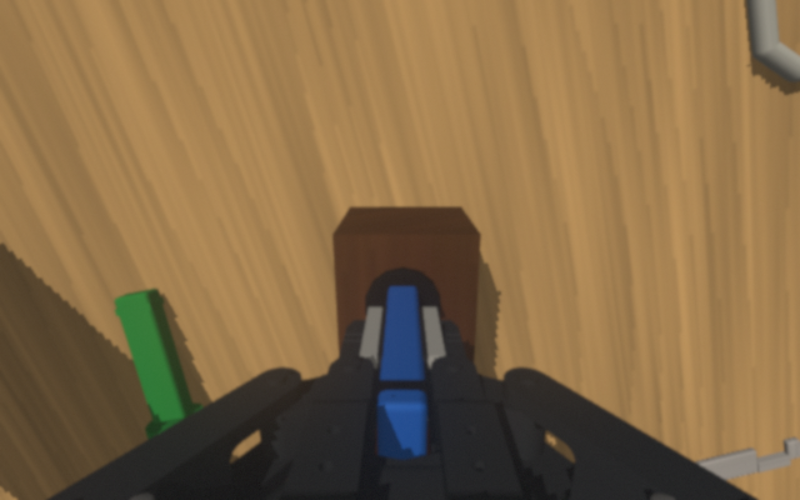

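```bash
python3 - <<'E'
from h import *
p,R,o=pose()
plan([.4765,.1035,.26],-96.5,11,P=p+[0,0,.11])
E
```

```text
max step cm 3.4973828789862638 deg 7.4215498102128015
-1.45 -3.18 0.04 -0 -0 7.4;
-1.85 -2.97 0.04 -0 -0 7.4;
-2.22 -2.7 0.04 -0 -0 7.4;
-2.55 -2.4 0.04 -0 -0 7.4;
-2.83 -2.04 0.04 -0 -0 7.4;
-3.08 -1.67 0.04 -0 -0 7.4;
-3.26 -1.25 0.05 -0 -0 7.4;
-3.4 -0.83 0.04 -0 -0 7.4;
-3.48 -0.38 0.04 -0 -0 7.4;
-3.5 0.07 0.04 -0 -0 7.4;
-3.45 0.52 0.04 -0 -0 7.4
```

Emit:
{"method": "move_arm", "body": {"rows": "0 0 -0.5 0 0 0 0; 0 0 -1.5 0 0 0 0; 0 0 -2.5 0 0 0 0; 0 0 -2.5 0 0 0 0; 0 0 -2.5 0 0 0 0; 0 0 -1.5 0 0 0 0; -1.45 -3.2 0 0 0 7.4 0; -1.85 -2.95 0 0 0 7.4 0; -2.2 -2.7 0 0 0 7.4 0; -2.55 -2.4 0 0 0 7.4 0; -2.85 -2.05 0.05 0 0 7.4 0; -3.1 -1.65 0.05 0 0 7.4 0; -3.25 -1.25 0.05 0 0 7.4 0; -3.4 -0.85 0.05 0 0 7.4 0; -3.5 -0.4 0.05 0 0 7.4 0; -3.5 0.05 0.05 0 0 7.4 0; -3.45 0.5 0.05 0 0 7.4 0; 0 0 0 0 0 0 0; 0 0 0 0 0 0 0; 0 0 0 0 0 0 0"}}

```text
time_s: 6.5
eef_pos: [0.4772, 0.1032, 0.2611]
eef_rot: [-0.0, -0.668, 0.744, -0.0]
wrist_force: [0.2, 0.6, -0.4]
opening: 0.129
```

```bash
python3 - <<'E'
from h import *
c=snap('wrist','w5r.png'); p,R,o=pose(); print(p,np.degrees(np.arctan2(R[1,0],R[0,0])),o['time_s'],o['opening'],o['wrist_force'],R[:,2])
np.savez('w5.npz',**{k:c[k] for k in ['rvec','tvec','fx','fy','cx','cy']})
cv2.imwrite('pics/w5.png',cv2.resize(c['color'],(800,500)))
E
```

```text
[0.47725023 0.10296035 0.26105413] -96.26408877458535 6.55 0.12880324002972338 [-0.335151    0.78115888 -1.02163716] [ 1.96370560e-04 -3.24070264e-04 -9.99999928e-01]
```

View pics/w5.png

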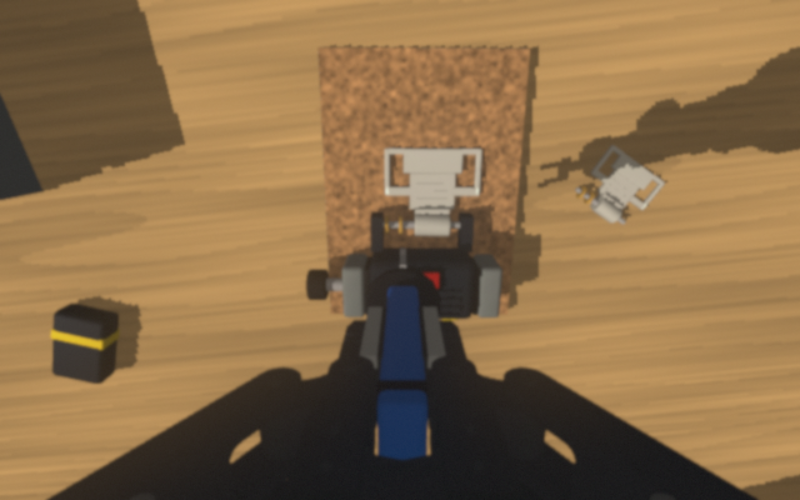

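```bash
python3 - <<'E'
import cv2
a=cv2.imread('pics/w5r.png')[100:250,240:420]; cv2.imwrite('pics/w5c.png',cv2.resize(a,None,fx=4.4,fy=4,interpolation=cv2.INTER_CUBIC))
E
```

```text
(no output)
```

View pics/w5c.png

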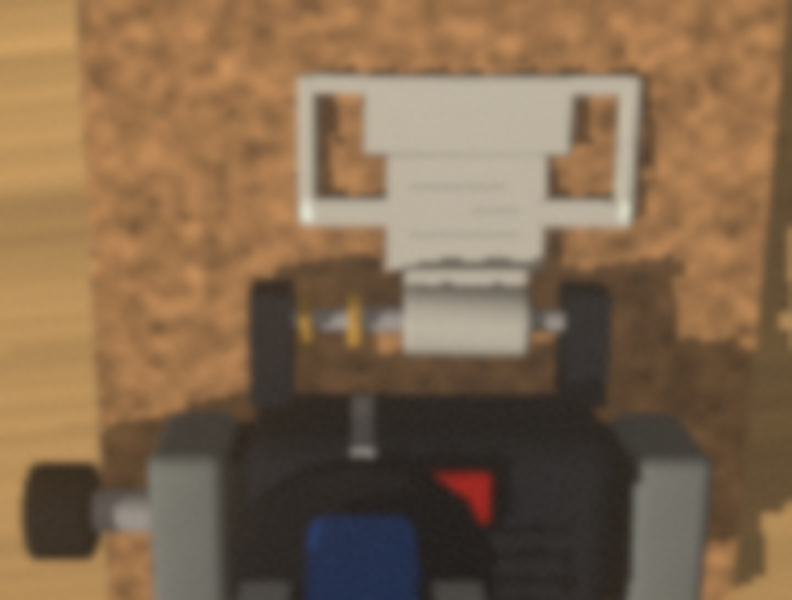

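```bash
python3 - <<'E'
from h import *
z=np.load('w5.npz'); c={k:(z[k] if z[k].ndim else float(z[k])) for k in z}
f=lambda u,v:(240+u/4.4,100+v/4)
A=lambda u,v,h:atz(c,*f(u,v),h)
c1,c2=A(305,321,.02),A(354,321,.02); pn=A(548,321,.02); print('collars',c1,c2,'mid',(c1+c2)/2,np.linalg.norm(c1-c2),'plain',pn)
L=A(295,340,.03);Rr=A(562,340,.03); L2=A(295,285,.03);print('lug inner',L,Rr,np.linalg.norm(L-Rr),'mid',(L+Rr)/2)
d=L-Rr;print('ydir',np.degrees(np.arctan2(d[1],d[0])))
a,b=A(298,75,.015),A(640,75,.015); d=a-b; print('plate',a,b,np.linalg.norm(d),np.degrees(np.arctan2(d[1],d[0])))
g=A(298,226,.015),A(640,226,.015); print(g)
print('bar dir',np.degrees(np.arctan2(*(c1-pn)[1::-1])))
print('fork end',A(363,398,.1185))
cc=[A(80,0,.01),A(100,440,.01)]; d=cc[0]-cc[1]; print('cork left edge',cc,np.degrees(np.arctan2(d[1],d[0])))
E
```

```text
collars [0.4777531  0.11412486 0.02      ] [0.47660757 0.10362272 0.02      ] mid [0.47718033 0.10887379 0.02      ] 0.010564430001956338 plain [0.47207181 0.06203931 0.02      ]
lug inner [0.4758308 0.1161173 0.03     ] [0.46976341 0.06049592 0.03      ] 0.05595131850718163 mid [0.47279711 0.08830661 0.03      ]
ydir 83.77458238280872
plate [0.53402279 0.10902971 0.015     ] [0.52632264 0.03837562 0.015     ] 0.07107244781062906 83.78023972123036
(array([0.49959745, 0.11319723, 0.015     ]), array([0.49164209, 0.04023858, 0.015     ]))
bar dir 83.77501001148497
fork end [0.48664835 0.10088396 0.1185    ]
cork left edge [array([0.5552445, 0.1522865, 0.01     ]), array([0.45005647, 0.16496461, 0.01      ])] -6.87259784080173
```

Emit:
{"method": "move_arm", "body": {"rows": "-0.34 -0.03 1 0 0 0 0; -0.34 -0.03 2 0 0 0 0; 0 0 2 0 0 0 0; 0 0 1.8 0 0 0 0; 0 0 0.8 0 0 0 0; 0 0 0 0 0 0 0; 0 0 0 0 0 0 0"}}

```text
time_s: 7.25
eef_pos: [0.4787, 0.1103, 0.1852]
eef_rot: [0.0, -0.667, 0.745, -0.0]
wrist_force: [0.3, 0.1, -0.4]
opening: 0.13
```

```bash
cat > look.py <<'E'
import sys
from h import *
def look(fn,crop=(100,250,240,420),f=4.4):
    c=snap('wrist',fn+'r.png'); p,R,o=pose(); print('TCP',p.round(4),'ang',np.degrees(np.arctan2(R[1,0],R[0,0])).round(2),'t',o['time_s'],'op',round(o['opening'],3),'F',o['wrist_force'].round(2),'tq',o['torque'].round(3),'z',R[:,2].round(4))
    np.savez(fn+'.npz',**{k:c[k] for k in ['rvec','tvec','fx','fy','cx','cy']})
    a=c['color'][crop[0]:crop[1],crop[2]:crop[3]]; cv2.imwrite('pics/'+fn+'.png',cv2.resize(a,None,fx=f,fy=f,interpolation=cv2.INTER_CUBIC))
    return c
if __name__=='__main__':
    look(sys.argv[1])
E
python3 look.py w6
```

```text
TCP [0.479  0.1104 0.1856] ang -96.29 t 7.3 op 0.131 F [ 0.36 -0.07 -0.59] tq [ 0.035 -0.041  0.001] z [ 0.0013  0.     -1.    ]
```

View pics/w6.png

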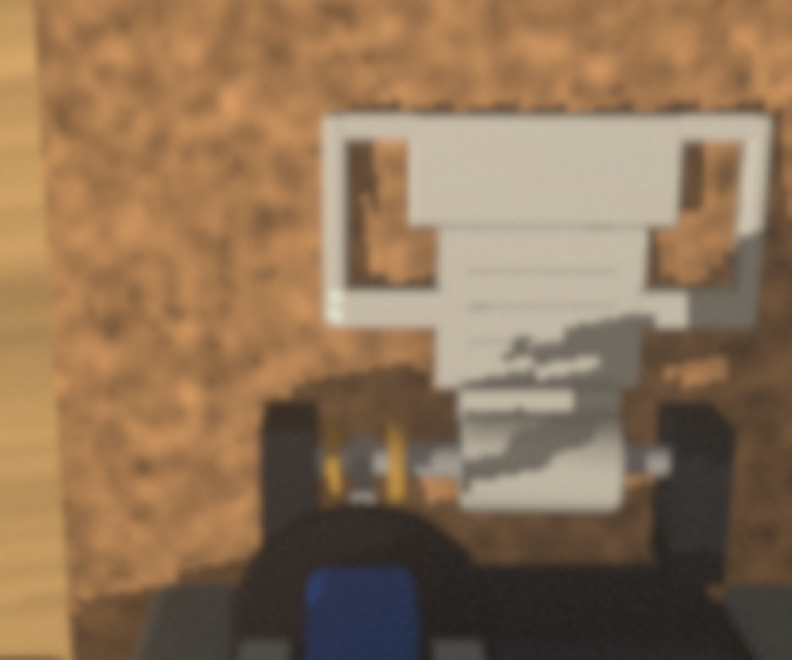

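```bash
python3 - <<'E'
from h import *
z=np.load('w6.npz'); c={k:(z[k] if z[k].ndim else float(z[k])) for k in z}
f=lambda u,v:(240+u/4.4,100+v/4.4)
A=lambda u,v,h:atz(c,*f(u,v),h)
c1,c2=A(334,463,.02),A(397,463,.02); m=(c1+c2)/2; print(m,np.linalg.norm(c1-c2))
fk=A(360,435,.0432); print('fork +x edge',fk)
X=np.array([np.cos(np.radians(-6.2)),np.sin(np.radians(-6.2)),0]);Y=np.array([-X[1],X[0],0])
print('neck-TCP in holder axes mm',(m-[.479,.1104,.02])@np.c_[X,Y]*1e3,'fork-TCP',(fk-[.479,.1104,.0432])@np.c_[X,Y]*1e3)
E
```

```text
[0.47708256 0.10876574 0.02      ] 0.010495924432872658
fork +x edge [0.48883964 0.10840611 0.0432    ]
neck-TCP in holder axes mm [-1.72972921 -1.83177889] fork-TCP [ 9.99742909 -0.91955242]
```

Emit:
{"method": "move_arm", "body": {"rows": "0.05 0.13 0.3 0 0 0 0; 0 0 0.6 0 0 0 0; 0 0 0.6 0 0 0 0; 0 0 0.5 0 0 0 0; 0 0 0.5 0 0 0 0; 0 0 0.4 0 0 0 0; 0 0 0 0 0 0 0; 0 0 0 0 0 0 0"}}

```text
time_s: 8.1
eef_pos: [0.477, 0.1102, 0.1558]
eef_rot: [-0.0, -0.667, 0.745, 0.0]
wrist_force: [0.7, -0.1, -0.9]
opening: 0.129
```

```bash
python3 look.py w7
```

```text
TCP [0.4771 0.1102 0.156 ] ang -96.26 t 8.15 op 0.131 F [ 0.09  0.11 -0.99] tq [0.021 0.01  0.005] z [ 2.e-04 -0.e+00 -1.e+00]
```

View pics/w7.png

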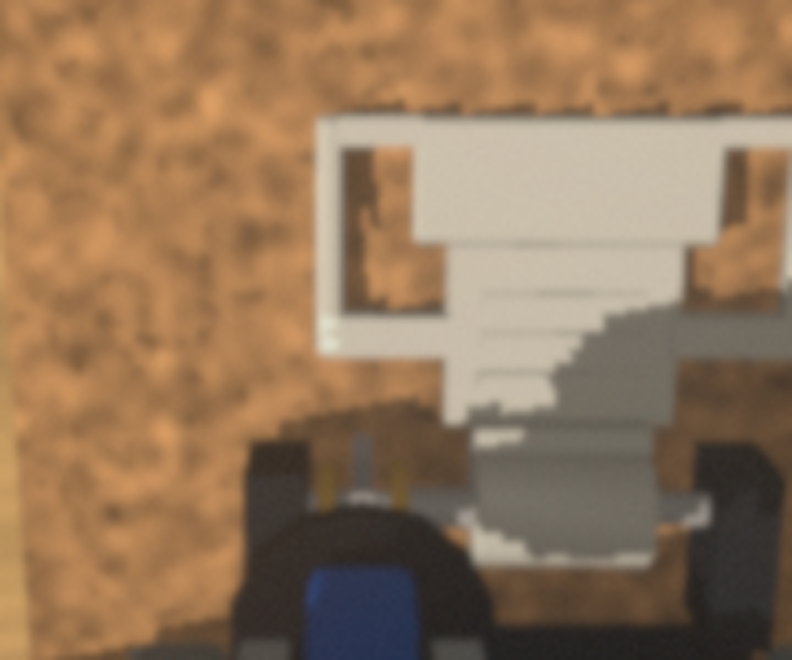

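Emit:
{"method": "move_arm", "body": {"rows": "0.2 0 0 0 0 0 0; 0.2 0 0 0 0 0 0; 0.2 0 0 0 0 0 0; 0.15 0 0 0 0 0 0; 0.15 0 0 0 0 0 0; 0 0 0 0 0 0 0; 0 0 0 0 0 0 0; 0 0 0 0 0 0 0"}}

```text
time_s: 8.95
eef_pos: [0.4762, 0.1014, 0.1561]
eef_rot: [0.0, -0.667, 0.745, -0.0]
wrist_force: [0.3, 4.5, 1.8]
opening: 0.133
```

```bash
python3 look.py w8
```

```text
TCP [0.4762 0.1014 0.1561] ang -96.26 t 9.0 op 0.132 F [0.82 4.12 2.22] tq [ 1.056 -0.184  0.015] z [ 5.e-04  2.e-04 -1.e+00]
```

View pics/w8.png

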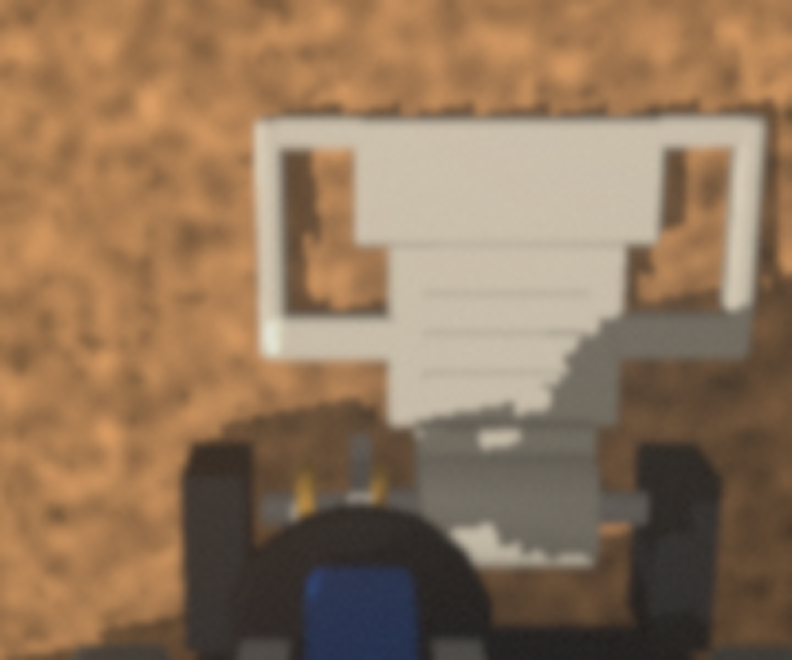

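Emit:
{"method": "move_arm", "body": {"rows": "0.1 0 0 0 0 0 0; 0.1 0 0 0 0 0 0; 0 0 0 0 0 0 0; 0 0 0 0 0 0 0"}}

```text
time_s: 9.4
eef_pos: [0.4759, 0.0994, 0.1561]
eef_rot: [0.0, -0.667, 0.745, 0.0]
wrist_force: [1.3, 5.6, 2.4]
opening: 0.133
```

```bash
python3 look.py w9
```

```text
TCP [0.4759 0.0994 0.156 ] ang -96.27 t 9.45 op 0.132 F [0.41 6.02 1.71] tq [ 1.297 -0.177 -0.082] z [ 4.e-04  5.e-04 -1.e+00]
```

View pics/w9.png

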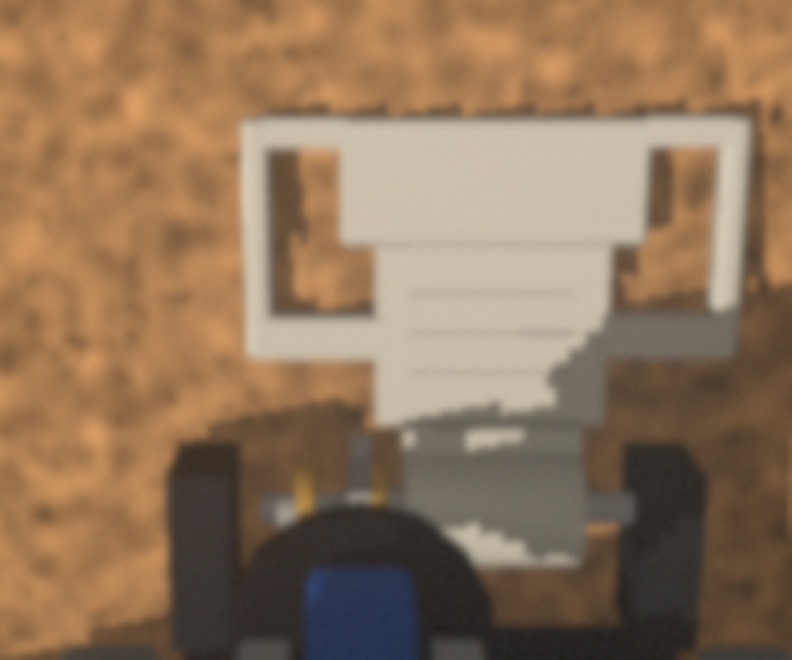

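Emit:
{"method": "move_arm", "body": {"rows": "0 -0.15 0 0 0 0 0; 0 -0.25 0 0 0 2.5 0; 0 -0.25 0 0 0 2.5 0; 0 -0.25 0 0 0 3 0; 0 -0.25 0 0 0 3 0; 0 0 0 0 0 0 0; 0 0 0 0 0 0 0"}}

```text
time_s: 10.15
eef_pos: [0.4871, 0.0975, 0.1556]
eef_rot: [0.0, -0.593, 0.805, 0.0]
wrist_force: [0.2, 5.1, -0.3]
opening: 0.135
```

```bash
python3 look.py w10
```

```text
TCP [0.487  0.0975 0.1557] ang -107.27 t 10.2 op 0.132 F [ 0.35  5.74 -1.08] tq [ 1.264 -0.321 -0.035] z [-1.e-04  5.e-04 -1.e+00]
```

View pics/w10.png

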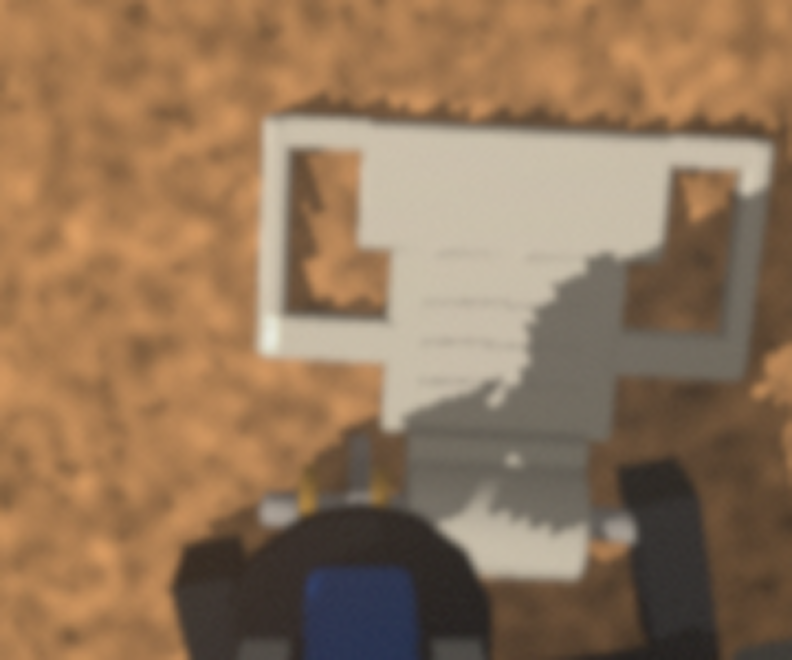

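The bracket swings out with the fork. The tip is at crop (265,508), just off the front of the lug at (210,560), and the plain pin is still in its hole. I'll continue drawing.

Emit:
{"method": "move_arm", "body": {"rows": "0 -0.25 0 0 0 2 0; 0 -0.25 0 0 0 2.5 0; 0 -0.25 0 0 0 2.5 0; 0 -0.2 0 0 0 2.5 0; 0 0 0 0 0 0 0; 0 0 0 0 0 0 0"}}

```text
time_s: 10.8
eef_pos: [0.4963, 0.094, 0.1557]
eef_rot: [0.0, -0.524, 0.852, -0.0]
wrist_force: [2.4, 5.1, -1.0]
opening: 0.134
```

```bash
python3 look.py w11
```

```text
TCP [0.4963 0.094  0.1557] ang -116.78 t 10.85 op 0.133 F [ 2.94  4.5  -1.06] tq [ 1.088 -0.563  0.005] z [ 7.e-04  2.e-04 -1.e+00]
```

View pics/w11.png

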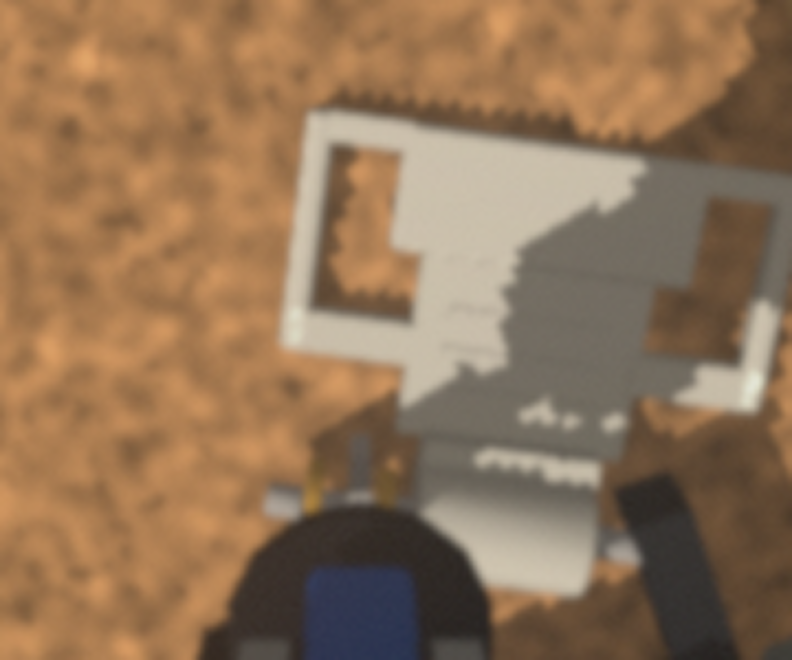

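Emit:
{"method": "move_arm", "body": {"rows": "-0.3 0 0 0 0 -2 0; -0.3 0 0 0 0 -2 0; -0.3 0 0 0 0 -2 0; -0.3 0 0 0 0 0 0; -0.3 0 0 0 0 0 0; 0 0 0 0 0 0 0"}}

```text
time_s: 11.45
eef_pos: [0.5018, 0.1079, 0.1558]
eef_rot: [-0.0, -0.568, 0.823, -0.0]
wrist_force: [-0.1, 0.2, -1.3]
opening: 0.132
```

```bash
python3 look.py w12
```

```text
TCP [0.5018 0.1078 0.1558] ang -110.75 t 11.5 op 0.127 F [ 1.1   0.11 -0.29] tq [0.012 0.013 0.004] z [-4.e-04 -4.e-04 -1.e+00]
```

View pics/w12.png

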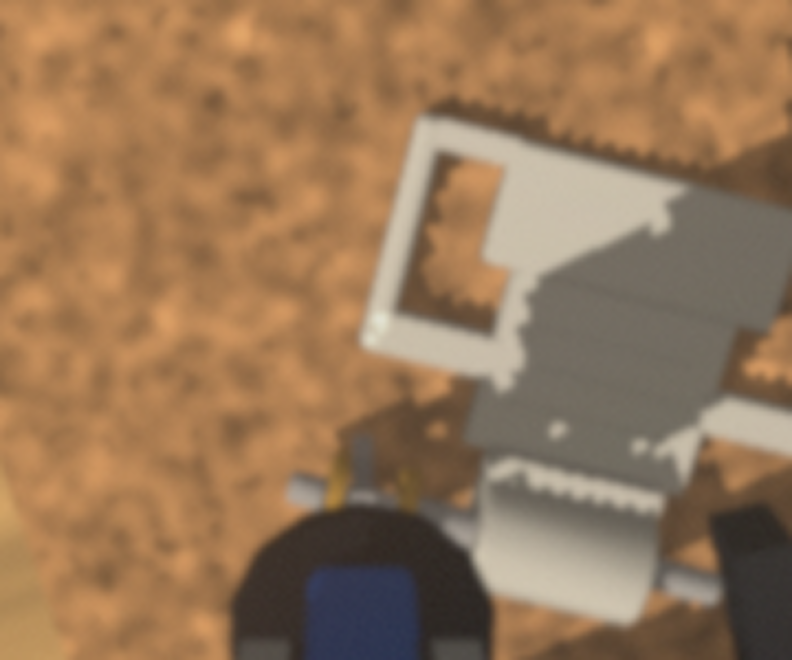

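Emit:
{"method": "move_arm", "body": {"rows": "0 0 0 0 0 3 0; -0.29 0.09 0 0 0 3 0; -0.28 0.1 0 0 0 3 0; -0.28 0.11 0 0 0 0 0; -0.28 0.11 0 0 0 0 0; 0 0 0 0 0 0 0; 0 0 0 0 0 0 0"}}

```text
time_s: 12.2
eef_pos: [0.5035, 0.1198, 0.1559]
eef_rot: [-0.0, -0.502, 0.865, -0.0]
wrist_force: [-0.1, -0.2, 0.1]
opening: 0.131
```

```bash
python3 - <<'E'
from look import *
look('w13',(80,280,200,440),3.2)
E
```

```text
TCP [0.5034 0.1197 0.1559] ang -119.73 t 12.25 op 0.13 F [ 0.29  0.91 -0.47] tq [-0.013 -0.014 -0.049] z [-0.e+00 -1.e-04 -1.e+00]
```

View pics/w13.png

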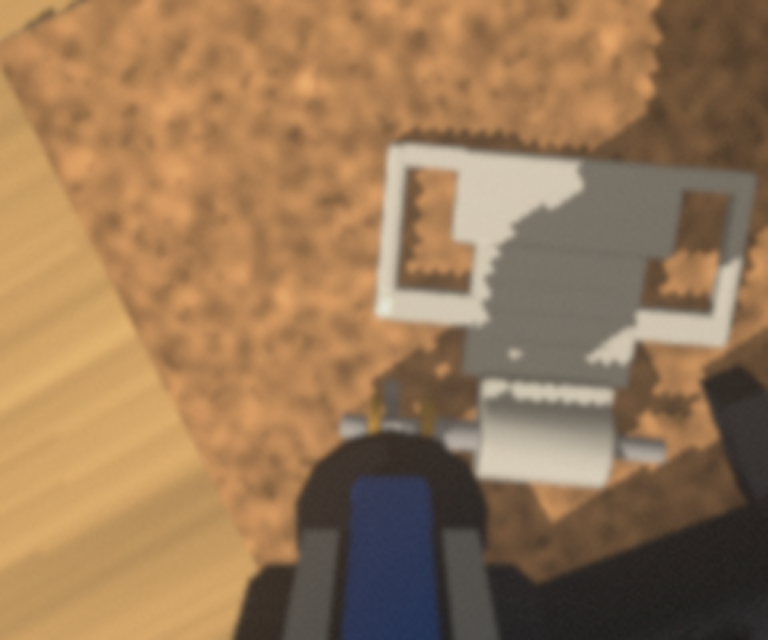

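```bash
cat > pos.py <<'E'
from h import *
X=np.array([np.cos(np.radians(-6.2)),np.sin(np.radians(-6.2)),0]);Y=np.array([-X[1],X[0],0])
N0=np.array([.4772,.1088,.02]); O=N0-.021*Y   # camera frame estimate
def H(p): q=p-O; return np.array([q@X,q@Y])*1e3
def load(n):
    z=np.load(n+'.npz'); return {k:(z[k] if z[k].ndim else float(z[k])) for k in z}
E
python3 - <<'E'
from pos import *
c=load('w13'); f=lambda u,v:(200+u/3.2,80+v/3.2)
A=lambda u,v,h:atz(c,*f(u,v),h)
print('tip',H(A(342,426,.02)),'plain',H(A(665,450,.02)),'tcp',H(np.array([.5034,.1197,0])))
for u,v in [(388,143),(756,172),(727,345),(377,318)]: print(H(A(u,v,.015)))
E
```

```text
tip [30.87521945 41.53193062] plain [ -0.03871533 -16.55595756] tcp [24.86956228 34.66582863]
[78.06250071 10.84161215]
[ 44.70972954 -52.05559899]
[ 14.09732339 -36.04185701]
[47.46738849 26.58301222]
```

Emit:
{"method": "move_arm", "body": {"rows": "-0.12 -0.28 0 0 0 -2 0; -0.11 -0.29 0 0 0 -2 0; -0.1 -0.29 0 0 0 -2 0; -0.09 -0.3 0 0 0 -2 0; -0.08 -0.3 0 0 0 -2 0; -0.07 -0.3 0 0 0 -2 0; -0.06 -0.3 0 0 0 -2 0; 0 0 0 0 0 0 0; 0 0 0 0 0 0 0"}}

```text
time_s: 13.15
eef_pos: [0.5249, 0.1171, 0.1559]
eef_rot: [-0.0, -0.603, 0.798, 0.0]
wrist_force: [0.3, -0.4, -0.9]
opening: 0.132
```

```bash
python3 - <<'E'
from look import *
look('w14',(80,280,200,440),3.2)
E
```

```text
TCP [0.5248 0.1172 0.1559] ang -105.81 t 13.2 op 0.132 F [ 0.25 -0.64 -1.95] tq [ 0.022 -0.005  0.015] z [-1.e-04  0.e+00 -1.e+00]
```

View pics/w14.png

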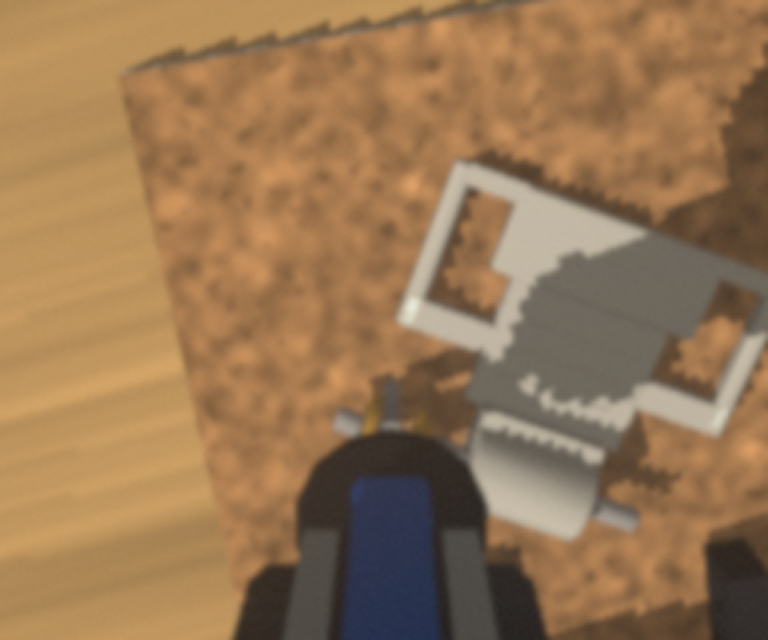

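Emit:
{"method": "move_arm", "body": {"rows": "-0.06 -0.3 0 0 0 -1.5 0; -0.05 -0.3 0 0 0 -1.5 0; -0.05 -0.3 0 0 0 -1.5 0; -0.04 -0.3 0 0 0 -1.5 0; -0.03 -0.3 0 0 0 -1.5 0; -0.02 -0.3 0 0 0 -1.5 0; -0.02 -0.3 0 0 0 0 0; 0 0 0 0 0 0 0; 0 0 0 0 0 0 0"}}

```text
time_s: 14.1
eef_pos: [0.5461, 0.1157, 0.1559]
eef_rot: [0.0, -0.664, 0.748, -0.0]
wrist_force: [0.2, 0.1, -1.0]
opening: 0.132
```

```bash
python3 - <<'E'
from look import *
look('w15',(80,280,200,440),3.2)
E
```

```text
TCP [0.546  0.1158 0.1559] ang -96.77 t 14.15 op 0.131 F [-0.42 -0.12 -0.34] tq [ 0.01  -0.021 -0.035] z [-0.  0. -1.]
```

View pics/w15.png

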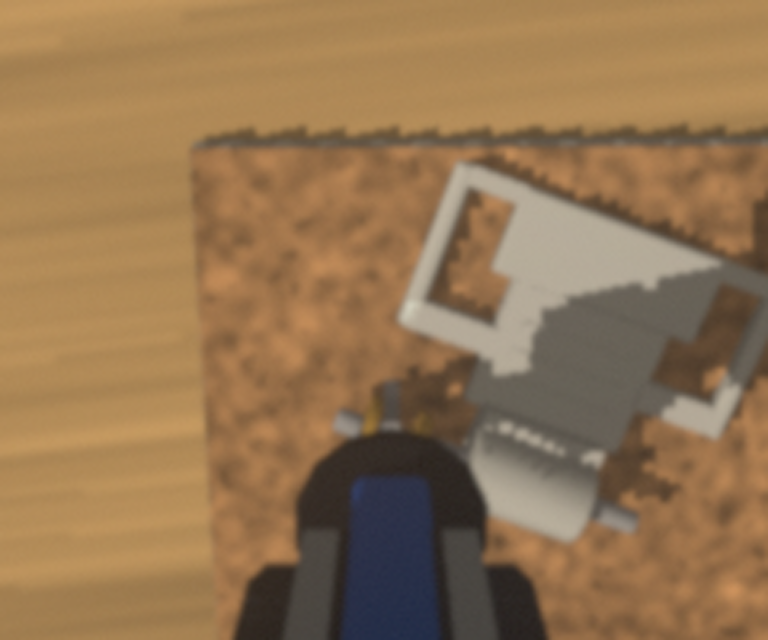

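```bash
python3 - <<'E'
from pos import *
c=load('w15'); f=lambda u,v:(200+u/3.2,80+v/3.2)
A=lambda u,v,h:atz(c,*f(u,v),h)
print('tip',H(A(337,418,.02)),'plain',H(A(637,520,.02)),'tcp',H(np.array([.546,.1158,0])))
for u,v in [(462,162),(715,437),(402,318)]: print(H(A(u,v,.015)))
E
```

```text
tip [72.03308735 45.1432097 ] plain [ 49.08921848 -16.55343275] tcp [67.64159083 35.38941242]
[122.02054453  20.10376815]
[ 65.39887214 -32.91225873]
[91.37629833 31.85766399]
```

Emit:
{"method": "move_arm", "body": {"rows": "0 0.1 0 0 0 6 0; 0 0 0 0 0 6 0; 0 0 0 0 0 3 0; 0 0 0 0 0 0 0; 0 0 -0.5 0 0 0 0; 0 0 -0.5 0 0 0 0; 0 0 -0.5 0 0 0 0; 0 0 -1 0 0 0 0; 0 0 -2 0 0 0 0; 0 0 -2.5 0 0 0 0; 0 0 -2.5 0 0 0 0; 0 0 -1 0 0 0 0; 0 0 0 0 0 0 0; 0 0 0 0 0 0 0"}}

```text
time_s: 15.55
eef_pos: [0.5447, 0.1159, 0.2602]
eef_rot: [-0.0, -0.561, 0.828, 0.0]
wrist_force: [-0.2, -0.0, -0.5]
opening: 0.131
```

```bash
python3 - <<'E'
from look import *
look('w16',(0,400,0,640),1.25)
p,R,o=pose()
plan([.5413,-.2757,.262],-14.9,12)
E
```

```text
TCP [0.5443 0.1158 0.2596] ang -111.76 t 15.6 op 0.133 F [-0.17 -0.85 -0.89] tq [ 0.055 -0.03   0.024] z [-0.0021  0.     -1.    ]
max step cm 3.263026084048164 deg 8.071828692207003
3.04 -1.19 -0.02 0 0 -8.1;
3.18 -0.74 -0.02 0 0 -8.1;
3.25 -0.29 -0.02 0 0 -8.1;
3.26 0.17 -0.02 0 0 -8.1;
3.2 0.62 -0.02 0 0 -8.1;
3.08 1.07 -0.02 0 0 -8.1;
2.9 1.5 -0.02 0 0 -8.1;
2.66 1.89 -0.02 0 0 -8.1;
2.37 2.24 -0.02 0 0 -8.1;
2.02 2.56 -0.02 0 0 -8.1;
1.65 2.82 -0.02 0 0 -8.1;
1.24 3.02 -0.02 0 0 -8.1
```

View pics/w16.png

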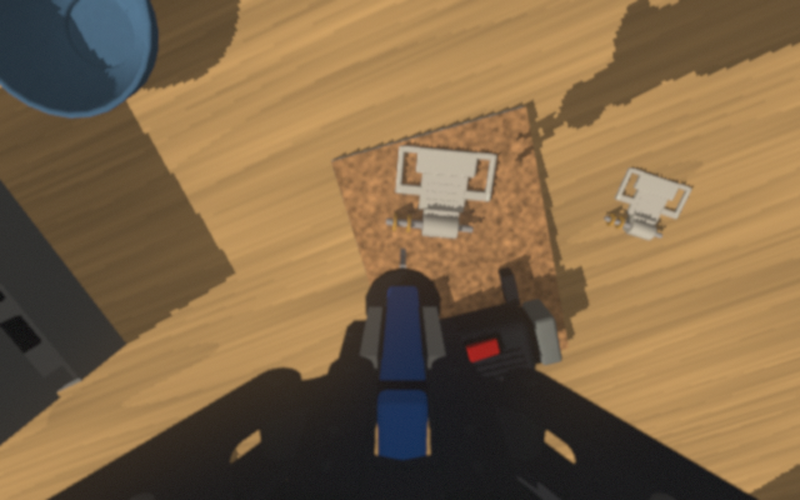

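The bracket lies flat on the cork at (435,190), free of the lamp. The fork hangs at (403,258), the same as right after the grasp, so the tool hasn't slipped. I'm taking it back to the stand.

Emit:
{"method": "move_arm", "body": {"rows": "3.05 -1.2 0 0 0 -8.1 0; 3.2 -0.75 0 0 0 -8.1 0; 3.25 -0.3 0 0 0 -8.1 0; 3.25 0.15 0 0 0 -8.1 0; 3.2 0.6 0 0 0 -8.1 0; 3.1 1.05 0 0 0 -8.1 0; 2.9 1.5 0 0 0 -8.1 0; 2.65 1.9 0 0 0 -8.1 0; 2.35 2.25 0 0 0 -8.1 0; 2.0 2.55 0 0 0 -8.1 0; 1.65 2.8 0 0 0 -8.1 0; 1.25 3.0 0 0 0 -8.1 0; 0 0 0 0 0 0 0; 0 0 0 0 0 0 0; 0 0 0 0 0 0 0; 0 0 0 0 0 0 0"}}

```text
time_s: 17.2
eef_pos: [0.5427, -0.2741, 0.2604]
eef_rot: [-0.0, 0.992, -0.127, -0.0]
wrist_force: [-0.2, -0.3, -0.6]
opening: 0.131
```

```bash
python3 - <<'E'
from look import *
look('w17',(120,300,230,410),4.4)
p,R,o=pose()
plan([.5413,-.2757,.222],-14.9,2)
E
```

```text
TCP [ 0.5428 -0.2742  0.2606] ang -14.52 t 17.25 op 0.132 F [ 0.49  0.48 -1.51] tq [-0.05   0.027  0.007] z [-4.e-04  5.e-04 -1.e+00]
max step cm 1.9343379628960982 deg 0.18913750825963768
-0.05 0.09 1.93 -0 0 0.2;
-0.06 0.09 1.93 -0 0 0.2
```

View pics/w17.png

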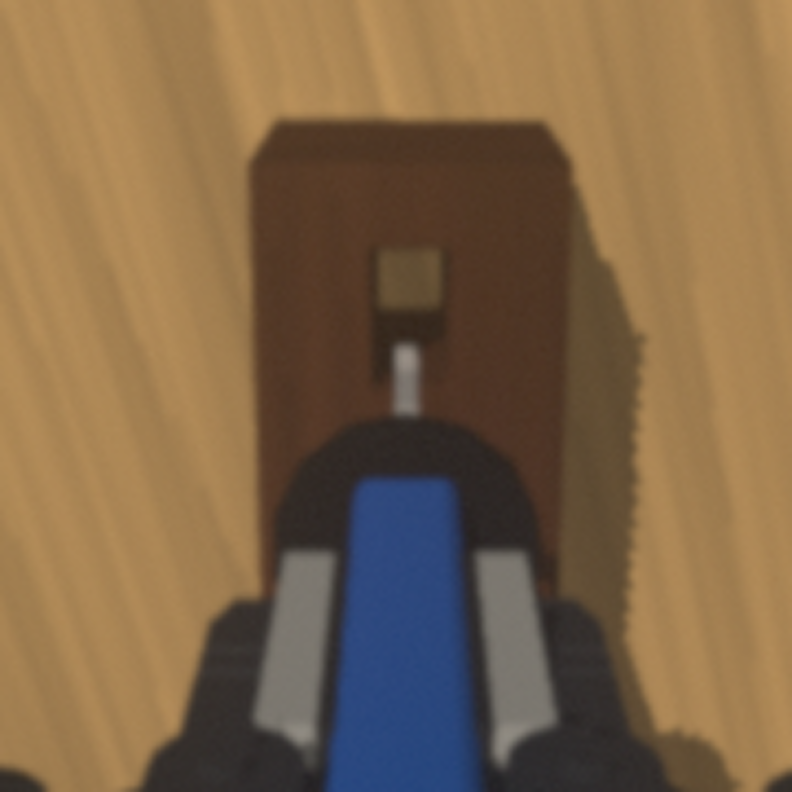

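Emit:
{"method": "move_arm", "body": {"rows": "-0.11 0.17 1 0 0 0.4 0; 0 0 2 0 0 0 0; 0 0 1.3 0 0 0 0; 0 0 0.3 0 0 0 0; 0 0 0 0 0 0 0; 0 0 0 0 0 0 0; 0 0 0 0 0 0 0"}}

```text
time_s: 17.95
eef_pos: [0.5417, -0.2771, 0.2158]
eef_rot: [0.0, 0.991, -0.13, 0.001]
wrist_force: [0.3, -0.3, -0.4]
opening: 0.135
```

```bash
python3 - <<'E'
from look import *
look('w18',(120,300,230,410),4.4)
E
```

```text
TCP [ 0.5416 -0.2771  0.2158] ang -14.97 t 18.0 op 0.133 F [-0.37  0.51 -0.83] tq [-0.021 -0.015 -0.011] z [ 1.2e-03 -9.0e-04 -1.0e+00]
```

View pics/w18.png

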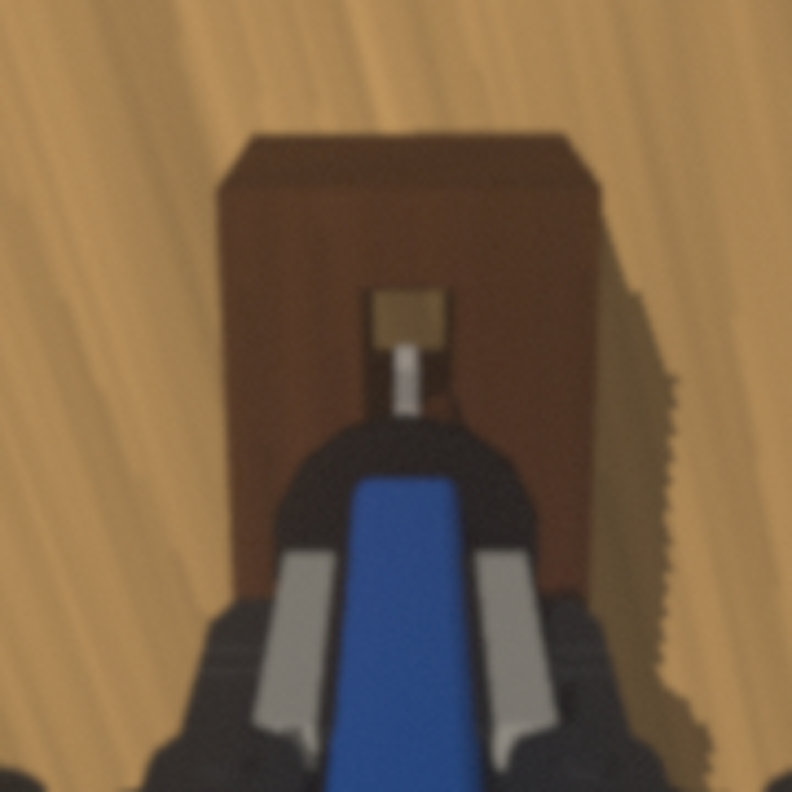

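Emit:
{"method": "move_arm", "body": {"rows": "0 -0.12 0.5 0 0 0 0; 0 0 1 0 0 0 0; 0 0 1 0 0 0 0; 0 0 1 0 0 0 0; 0 0 1 0 0 0 0; 0 0 0.8 0 0 0 0; 0 0 0.5 0 0 0 0; 0 0 0.2 0 0 0 0; 0 0 0 0 0 0 0; 0 0 0 0 0 0 0"}}

```text
time_s: 19.0
eef_pos: [0.5418, -0.2758, 0.1552]
eef_rot: [0.0, 0.991, -0.13, 0.0]
wrist_force: [-0.4, 0.3, -1.5]
opening: 0.129
```

```bash
python3 - <<'E'
from look import *
look('w19',(120,300,230,410),4.4)
E
```

```text
TCP [ 0.5418 -0.2758  0.1553] ang -14.96 t 19.05 op 0.132 F [-0.06 -0.29 -1.48] tq [ 0.022  0.027 -0.055] z [ 8.e-04 -6.e-04 -1.e+00]
```

View pics/w19.png

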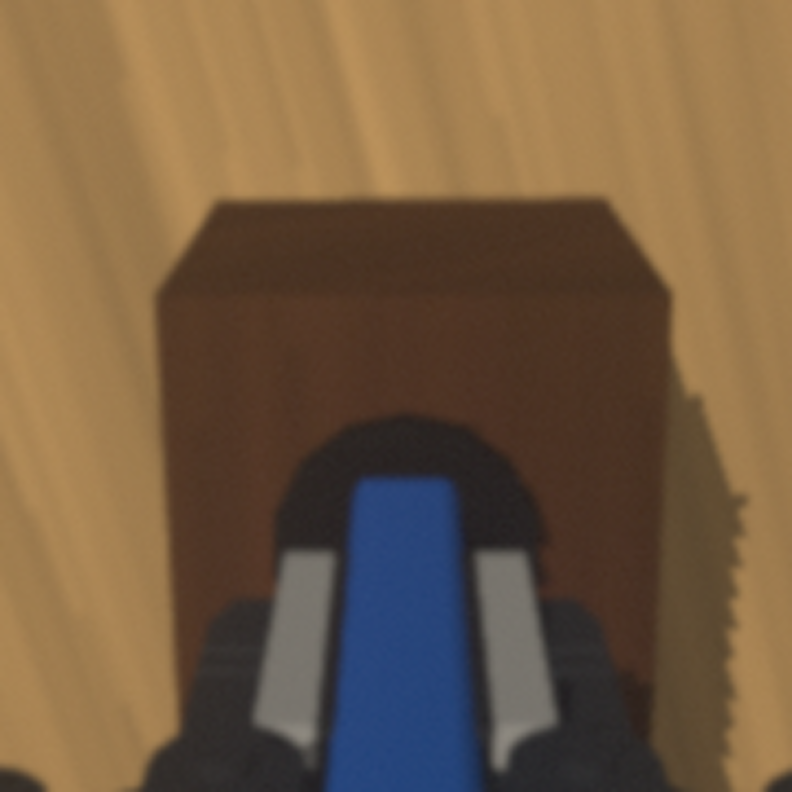

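Emit:
{"method": "move_arm", "body": {"rows": "0 0 0.08 0 0 0 0; 0 0 0 0 0 0 0.2; 0 0 0 0 0 0 0.3; 0 0 0 0 0 0 0.6; 0 0 0 0 0 0 1; 0 0 0 0 0 0 1; 0 0 0 0 0 0 1; 0 0 0 0 0 0 1; 0 0 0 0 0 0 1; 0 0 -1 0 0 0 1; 0 0 -2 0 0 0 1; 0 0 -3 0 0 0 1; 0 0 -4 0 0 0 1; 0 0 -3 0 0 0 1; 0 0 0 0 0 0 1; 0 0 0 0 0 0 1"}}

```text
time_s: 20.65
eef_pos: [0.5419, -0.2758, 0.2857]
eef_rot: [0.001, 0.991, -0.13, 0.001]
wrist_force: [-0.4, -0.7, 0.3]
opening: 1.004
```

```bash
python3 - <<'E'
from look import *
c=look('w20',(0,400,0,640),1.25)
s=snap('scene'); a=s['color'][110:330,150:480]; cv2.imwrite('pics/s20.png',cv2.resize(a,None,fx=2.4,fy=2.4,interpolation=cv2.INTER_CUBIC))
t=snap('top'); b=t['color'][90:300,160:480]; cv2.imwrite('pics/t20.png',cv2.resize(b,None,fx=2.5,fy=2.5,interpolation=cv2.INTER_CUBIC))
E
```

```text
TCP [ 0.5413 -0.2754  0.2841] ang -14.96 t 20.7 op 1.0 F [-0.57  0.71 -0.41] tq [ 0.026  0.034 -0.067] z [-1.e-04  1.e-04 -1.e+00]
```

View pics/w20.png

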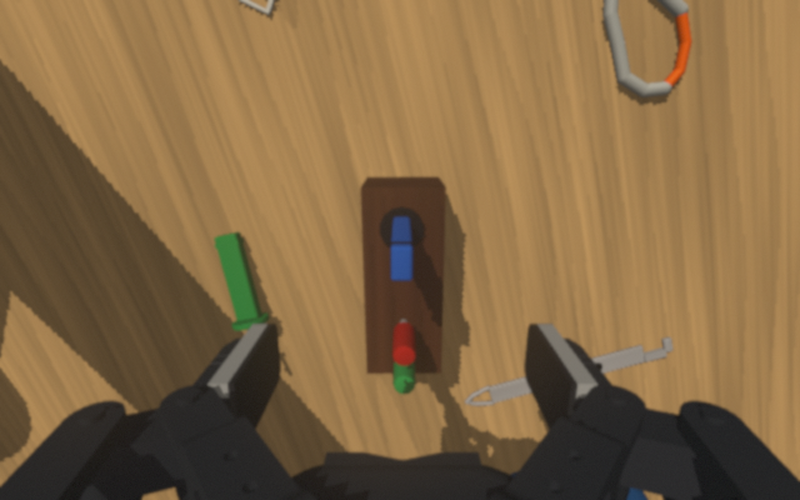

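View pics/s20.png

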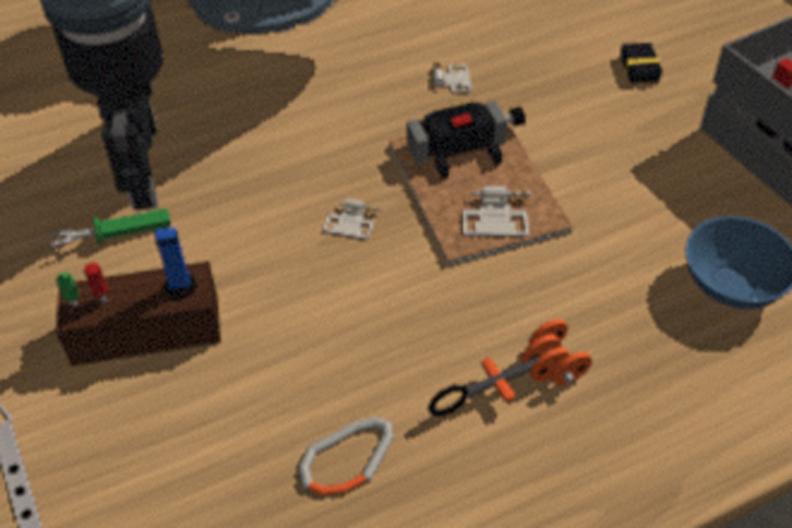

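View pics/t20.png

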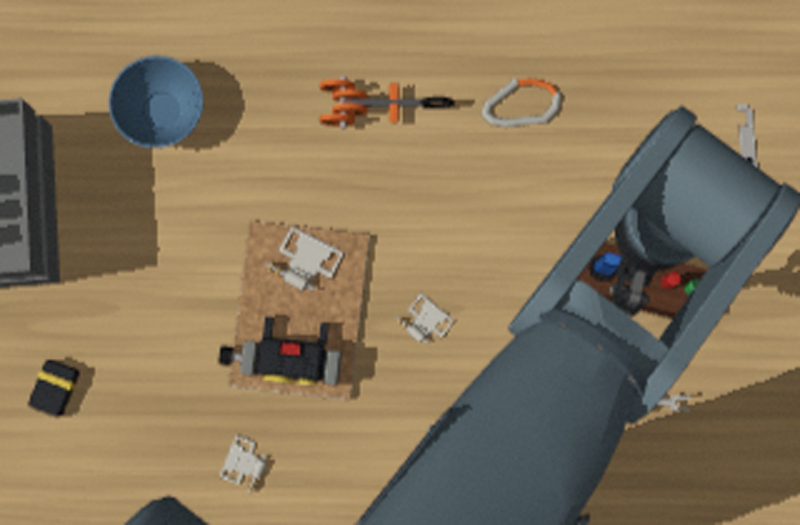

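The pictures show the tool upright in its hole (wrist view (402,245)), the bracket flat and well out on the cork (top view (310,258)), and everything else unmoved. I'll do one numeric check of the tool, then hand in.

```bash
python3 - <<'E'
from pos import *
c=load('w20')
print('guard',atz(c,402*.8,231*.8,.065),'top',atz(c,401.5*.8,262*.8,.142))
t=ctrl.camera('top'); s=lambda x,y:(160+x/2.5,90+y/2.5)
print('tip',H(atz(t,*s(271,266),.02)),'plain',H(atz(t,*s(317,288),.02)))
print(ctrl.get_obs()['time_s']); print(ctrl.hand_in())
E
```

```text
guard [ 0.54161093 -0.27601656  0.065     ] top [ 0.54174889 -0.27358247  0.142     ]
tip [69.40835106 36.99471984] plain [ 48.68425772 -21.69807114]
20.85
the job is handed in; nothing more can be done
None
```

The old bracket is off the lamp and lying flat on the cork. The fork tool is back upright in its hole, and I handed the job in at about 21 s of the 58 s allowed.

**What I did:**
- I took the blue fork tool from the stand and set its fork between the two collars.
- I pushed the bar in until its tip was visibly clear of the lug; the wrist force was about 6 N.
- I swung that end out, let the spring back, and pulled the plain pin out of its hole by the outer collar.
- I then drew the bracket across the cork with the fork. The fingers never went near it.

**Last checks:**

| Check | Reading | Needed |
|---|---|---|
| Sprung end, distance out from its old line | about 70 mm | at least 14 mm |
| Plain end, distance out from its old line | about 49 mm | at least 14 mm |
| Tool guard, distance from where the tool was picked up | about 0.5 mm | within 12 mm |
| Tool handle lean | about 0.03 rad | under 0.15 rad |

- **Other objects:** the bowl, cam, carabiner and battery pack look unmoved in the final pictures. The nut tool was partly hidden by the arm, but the arm never went near it.
- **Disagreements:** the top and wrist cameras differ by a few mm on the bar ends, well inside the margin. One corner of the bracket reaches to about 3 mm from the pad's edge, but it is still on the cork.
- **Not confirmed:** hand-in gave no verdict, and I judged the bracket's flatness only by eye.

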